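# Right the fallen bottle, try the case lid and hold it open

## Robot

A 6-joint arm with a two-finger parallel gripper is mounted at the origin on a cart in front of the work surface, level with it; the furniture and walls round the work are solid. World frame = base frame: x ahead of the robot, y to its left, z up, the work surface at z = 0. Lengths are in m, angles in degrees, forces in N, time in s.
With the tool pointing down it reaches from about 0.25 to 0.725 m from the base axis. Payload 9.7 kg.
Tool frame: the origin (TCP) lies midway between the tips of the shut fingers; the grasp point (between the pads) lies 19 mm behind it; z points along the fingers, y is the line along which they close (so a half turn about z gives the same grasp; the last joint's range is limited). The gripper opens to 85 mm and grips with 20 to 120 N. Pads are 22 mm wide; open, the fingers measure 114 mm over their backs; the gripper's body (76 mm by 85 mm) begins 54 mm behind the grasp point. The pads swing forward as they close: fully open they stand 13 mm farther back than shut.
Start: joints at [-72.193, 4.979, 10.078, 95.1, 0, 90], TCP at [0.168, -0.524, 0.192] pointing down, gripper open.
Joint ranges: [-179.16, 179.16], [-48.56, 103.87], [-65.8, 70.77], [-126.05, 130.52], [-82.76, 87.17], [-180, 180]. Speed limits (degrees/s): [127.2, 127.2, 147.25, 180, 180, 180].

## Interface

Orientations are given as [roll, pitch, yaw] about the fixed x, y, z axes, in that order (R = Rz(yaw) Ry(pitch) Rx(roll)).
In Python, from workcell import bot gives the robot as it stands.
- The arm moves only by the shell command python3 -m crank 'ROWS' [FORCE]. ROWS is JSON, a list of rows, each an object with "gripper": the finger opening in mm, from 0 to 85.4; "travel": the shift along the tool's x, y, z in mm, a list of three; "twist": the turn, a rotation vector about the tool's x, y, z in rad, a list of three. In form: [{"gripper": gripper, "travel": [tx, ty, tz], "twist": [rx, ry, rz]}, ...]. A call has 1 to 12 rows; each row shifts and turns the commanded pose from where the row before left it, along the tool's axes as they then stand; what a row does not reach is not made up. A row lasts 1/8 s, in which the tool goes at most 62.5 mm and 10.7 degrees, less where a joint would pass 70% of its speed; a pose out of reach is approached as far as the arm can. A call is refused whole if a number of a shift passes 62.5 or a number of a turn 0.188, either way. A call with a gripper value outside its range is refused whole. The fingers move at their own pace and stop on an object; FORCE is the grip in N (left out, the last holds). Time passes only in rows, so rows that do not move let the fingers close. It gives the time, the measured TCP pose, the force, the opening and the grip force at its end, in the units of the state.
- bot.get_obs(): the state, without advancing time (a new reading comes with each control period).
- bot.camera(name): name is "side" or "top" or "wrist"; returns the picture (400x640x3 uint8, red, green, blue); there is no depth.
- bot.calibration(name): a dict with "vfov" (degrees; the focal length in pixels is half the picture's height over the tangent of half this angle, whatever the lens; pixels are square), "cx", "cy" (the principal point, pixels), "camera_from_world" (4x4, takes a point from world to camera coordinates). Camera axes: x right, y down, z forward; pixel columns grow to the right and rows downward; lengths in m; the calibration is good to about 2 mm. A picture is of the moment at which its call begins: read the wrist's pose just before it. calibration takes no time and is no camera call; for the wrist camera it gives the pose at the moment of the call.
- bot.job_done(): hands the job in; it is judged then, once.
The state is a dict: "time": time; "q": joint angles; "qd": joint speeds; "joint_efforts": joint torques, N m; "ee_pos": TCP position; "tcp_rot": TCP orientation; "wrist_force": force on the tool from outside, world axes, zero at the start; "torque": the same for the moment, N m; "opening": finger opening in m; "grasp_force": force on a finger pad.
Only numpy, scipy, OpenCV 4.12 (cv2) and the standard library are available. Lean on these libraries where they do the work, as an engineer would, in place of code of your own. Each camera call takes 0.05 s, during which the arm holds its last target. There are 200 camera calls.

## Task

The dropper bottle has to go back into its case: stand the toppled bottle upright on the worktop and let go of it, then tug the case lid up by its handle to learn whether it is caught, leaving the release knob alone until you have tugged. If it is caught, slide the release knob on the front of the case fully over to the left (as seen from the robot); then lift the lid about halfway to upright and finish still holding it there by the gripper, for a colleague to load the bottle. Never let the lid fall, and leave the jar, the yellow-lidded cup and the grid rack where they are.

Things in the scene. Friction and masses are not known exactly. Their poses are not given: they have to be found in the camera images.
- bottle: clear dropper bottle, white nozzle, lying on its side left of the case, 0.11 kg; it can roll. Origin: centre of its base; z runs from base to nozzle. A cylinder 46 mm in diameter up to 105 mm along z, then shoulder and nozzle up to 156 mm. Lying, its axis is 23 mm above the worktop, nozzle roughly to the left (+y, within 0.8 rad); standing, its origin is at z = 0.
- case: grey reagent case, fixed, 170 (x) x 220 (y) x 80 mm high without lid. Origin: centre of its underside; x points from front to back (away from the robot, yawed up to 0.4 rad), y to its left, z up. A flat catch housing, 130 mm wide, top at z = 78 mm, stands against the middle of its front (case x -121 to -85 mm). Includes lid and knob.
- lid (a joint): opening angle of the grey lid, rad: 0 shut, grows as its front edge rises, at most 1.35; hinge along case y at the back. It swings easily (about 2 N at the handle) and falls shut when let go. If the hidden catch holds it, it lifts only about 0.03 rad (4 mm at the handle) and stops hard; if not, it goes on opening. Whether it is caught cannot be seen.
- lid_handle (a point): middle of the lid's handle: a round steel bar 12 mm in diameter along case y, 88 mm clear between its end posts, its axis 38 mm above the lid's top face. Lid shut: at case x = -49, y = 0, z = 130 mm. The point turns with the lid; the bar may turn between the fingers as the lid swings.
- lid_hinge (a point): middle of the lid's hinge line, at case x = 91, y = 0, z = 83 mm; the handle bar swings about it at a radius of 148 mm.
- knob (a joint): travel of the release knob, m: 0 at rest (it always starts there, caught or not), 0.018 slid fully to the case's left (+y of the case). 12 mm or more frees a caught lid. It slides against about 2 to 3 N, stays where it is left and does not move the lid.
- knob_top (a point): centre of the top of the release knob: a black upright block 18 mm (case x) x 14 mm (case y), 27 mm tall above the flat top of the catch housing. At rest at case x = -105, y = -9, z = 105 mm; it moves with the knob along case y.
- jar: bystander: white jar with a cream lid, 61 mm in diameter, 82 mm high, standing upright; origin at the centre of its underside.
- yellow_cup: bystander: clear specimen cup with a yellow lid, 52 mm in diameter, 57 mm high; origin at the centre of its underside.
- grid_rack: bystander: low yellow open-grid tube rack, 75 x 85 x 33 mm; origin at the centre of its underside.

How it is judged (in metres and radians):
On the way, in this order (a step that is already met when the one before it is completed fails the run):
1. the bottle stands upright on the worktop, let go, the lid and the knob not yet touched (angle between bottle's own z axis and vertical below 0.12 rad and height (world z) of bottle below 0.008 m and contact force between the fingers and bottle below 0.1 N and linear speed of bottle below 0.03 m/s and angular speed of bottle below 0.3 rad/s and value of joint lid below 0.012 rad and value of joint knob below 0.004 m), for 0.3 s.
2. the lid is tugged up to the catch or beyond with the release knob still at rest (value of joint lid above 0.02 rad and value of joint knob below 0.004 m), for 0.1 s.
3. the lid is raised about halfway by the gripper (value of joint lid above 0.6 rad and contact force between the fingers and case above 0.5 N), for 0.2 s.
At the end, for the whole second after the job is handed in: The lid is held still by the gripper's fingers between 0.55 and 1.2 rad open (about 32 to 69 degrees), nothing else propping it, and the bottle stands by itself on the worktop within 0.12 rad of upright, untouched (value of joint lid between 0.55 and 1.2 rad and velocity of joint lid between -0.1 and 0.1 rad/s and contact force between the fingers and case above 0.5 N and contact force between bottle and case below 0.1 N and angle between bottle's own z axis and vertical below 0.12 rad and height (world z) of bottle below 0.008 m and contact force between the fingers and bottle below 0.1 N and linear speed of bottle below 0.03 m/s and angular speed of bottle below 0.3 rad/s); the arm keeps its last pose, push and grip.
It fails at once if the lid falls (drops faster than 1 rad/s while open more than 0.08 rad) (velocity of joint lid below -1 rad/s and value of joint lid above 0.08 rad).
It fails at once if the jar, the yellow-lidded cup or the grid rack is moved more than 30 mm (distance of any of jar, yellow_cup, grid_rack from where it was at the start of the episode above 0.03 m).
It also fails if it takes over 72 s, if anything falls off the work surface, if the arm or the gripper's body presses on something with over 40 N, if the wrist force passes 120 N, or if a joint passes its speed limit or range.

## Working session

There is one attempt and no reset: what is moved stays moved. The work goes in short steps, Python scripts to look and compute and a shell command to move; the robot and the scene stay as the last step left them, time stands still between calls to the robot, and variables do not carry over. Pictures are saved under pics/ and viewed, at most 10 in all, crops included, and the job is handed in when it is done.

```bash
mkdir -p pics; ls
python3 - <<'E'
from workcell import bot
import cv2
o=bot.get_obs(); print({k:o[k] for k in ('time','ee_pos','tcp_rot','opening','q')})
for n in('top','side'):
    im=bot.camera(n); cv2.imwrite(f'pics/{n}0.png',im[:,:,::-1]); c=bot.calibration(n); print(n,c)
E
```

```text
pics
{'time': 0.0, 'ee_pos': array([ 0.16810872, -0.52337532,  0.19178376]), 'tcp_rot': array([-1.79923914e+02,  9.70827038e-04,  1.78075210e+01]), 'opening': 0.08532483163808682, 'q': array([-7.21923534e+01,  5.00988357e+00,  1.00332243e+01,  9.50994266e+01,
       -9.70659383e-04,  9.00001269e+01])}
top {'vfov': 46.26040603094768, 'cx': 316.0464783512269, 'cy': 195.60991107343887, 'camera_from_world': array([[ 0.01162431, -0.99982591,  0.01459521, -0.08313141],
       [-0.99155495, -0.01341114, -0.12899191,  0.53025781],
       [ 0.12916519, -0.01297251, -0.99153823,  1.12517983],
       [ 0.        ,  0.        ,  0.        ,  1.        ]])}
side {'vfov': 47.02658906961463, 'cx': 315.71220065800094, 'cy': 204.82462997818288, 'camera_from_world': array([[-0.8446482 , -0.53473579,  0.02504099,  0.39691619],
       [-0.26216497,  0.37241567, -0.89026743,  0.26117739],
       [ 0.46673221, -0.75852765, -0.45474921,  1.14934051],
       [ 0.        ,  0.        ,  0.        ,  1.        ]])}
```

View pics/top0.png

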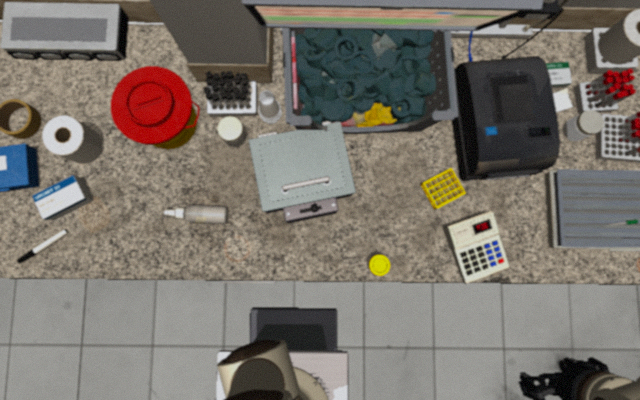

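View pics/side0.png

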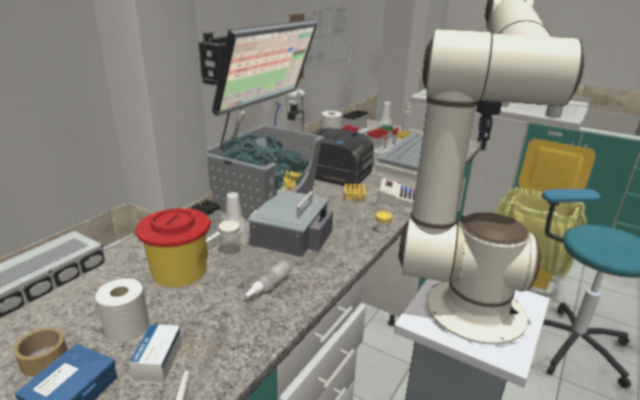

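The top view shows the bottle from its base (~227,214) to its nozzle (~165,212). The handle runs from (284,189) to (329,180), the knob is near (312,208), the jar at (230,130), the cup at (379,265) and the rack at (443,188). I'll enlarge the work area to measure it.

Run:
```python
import cv2
im=cv2.imread('pics/top0.png'); c=im[115:240,155:365]
c=cv2.resize(c,None,fx=3.8,fy=3.8,interpolation=cv2.INTER_CUBIC); cv2.imwrite('pics/crop0.png',c); print(c.shape)
```

```text
(475, 798, 3)
```

View pics/crop0.png

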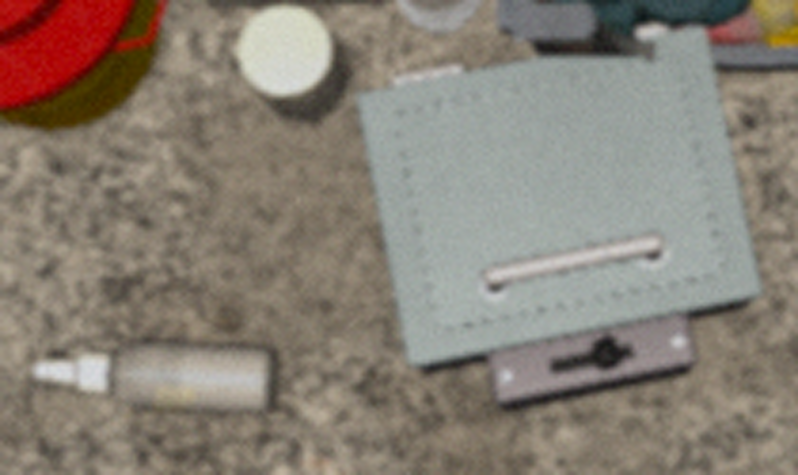

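The crop gives these points, in crop pixels:
- **Lid corners:** (410,366), (760,293), (708,28), (358,95)
- **Handle ends:** (486,275) and (662,241)
- **Knob top:** ~(605,352)
- **Bottle:** base edge x≈272 with y 347..408, tip (35,370)

Next I'll turn these into world points.

```bash
cat > h.py <<'E'
import numpy as np
from workcell import bot
def cast(uv,z,name='top',c=None):
    c=c or bot.calibration(name); f=200/np.tan(np.radians(c['vfov']/2)); T=c['camera_from_world']; R,t=T[:3,:3],T[:3,3]
    d=R.T@np.array([(uv[0]-c['cx'])/f,(uv[1]-c['cy'])/f,1]); o=-R.T@t
    return o+d*(z-o[2])/d[2]
E
python3 - <<'E'
from h import *
np.set_printoptions(precision=4,suppress=True)
P=lambda x,y,z:cast((155+(x+.5)/3.8-.5,115+(y+.5)/3.8-.5),z)
L=[P(*p,.092) for p in((410,366),(760,293),(708,28),(358,95))]
for a in L:print('lid',a)
h1,h2=P(486,275,.13),P(662,241,.13); print('h',h1,h2,(h1+h2)/2,np.linalg.norm(h1-h2))
v=h1-h2; yaw=np.arctan2(-v[0],v[1]); print('yaw handle',yaw,np.degrees(yaw))
for i,j in((0,1),(3,2)):
    v=L[i]-L[j];print('yaw',np.degrees(np.arctan2(-v[0],v[1])),np.linalg.norm(v))
for i,j in((3,0),(2,1)):
    v=L[i]-L[j];print('yaw',np.degrees(np.arctan2(v[1],v[0])),np.linalg.norm(v))
print('knob',P(605,352,.105)); 
c,s=np.cos(yaw),np.sin(yaw); R=np.array([[c,-s],[s,c]])
H=(h1+h2)[:2]/2; o=H-R@[-.049,0]; print('origin',o,'knob pred',o+R@[-.105,-.009],'lid ctr',np.mean(L,0))
b=P(272,378,.023);t=P(35,371,.023);print('bottle',b,t,np.linalg.norm(b-t),np.degrees(np.arctan2(*(t-b)[1::-1])))
print('bw',P(272,345,.023),P(272,408,.023))
print('housing',P(503,405,.078),P(692,362,.078))
print('jar',P(285,52,.082),'cup',cast((379,265),.057),'rack',cast((443,188),.033))
E
```

```text
lid [0.4859 0.0492 0.092 ]
lid [ 0.5343 -0.1667  0.092 ]
lid [ 0.7032 -0.1335  0.092 ]
lid [0.6564 0.0863 0.092 ]
h [0.5376 0.0013 0.13  ] [ 0.5597 -0.104   0.13  ] [ 0.5487 -0.0513  0.13  ] 0.1075959989237889
yaw handle 0.20708578724576654 11.865141606326516
yaw 12.626244423959285 0.22118997192443246
yaw 12.026104159090615 0.22475671130258443
yaw 12.282748380465131 0.17446172206922164
yaw 11.09510141081293 0.17216590493383419
knob [ 0.4948 -0.0707  0.105 ]
origin [ 0.5966 -0.0413] knob pred [ 0.4957 -0.0717] lid ctr [ 0.595  -0.0412  0.092 ]
bottle [0.4835 0.146  0.023 ] [0.4861 0.3004 0.023 ] 0.15444538782511794 89.04075737641081
bw [0.5052 0.1468 0.023 ] [0.4639 0.1453 0.023 ]
housing [ 0.4636 -0.0079  0.078 ] [ 0.4921 -0.1255  0.078 ]
jar [0.6862 0.1348 0.082 ] cup [ 0.3633 -0.2285  0.057 ] rack [ 0.555  -0.3933  0.033 ]
```

```bash
cat >> h.py <<'E'
from scipy.spatial.transform import Rotation as Ro
np.set_printoptions(precision=4,suppress=True)
def toolR(yaw,tilt=0):  # tool down with yaw (deg), then turned about tool y by tilt (deg)
    return Ro.from_euler('xyz',[180,0,yaw],degrees=True)*Ro.from_rotvec([0,np.radians(tilt),0])
def go(p,R):
    o=bot.get_obs(); C=Ro.from_euler('xyz',o['tcp_rot'],degrees=True); d=(np.array(p)-o['ee_pos'])*1000
    print('t',o['time'],'pos',o['ee_pos'],'rot',o['tcp_rot'],'F',o['wrist_force'],'grip',o['opening'],o['grasp_force'])
    print('travel now-axes',C.inv().apply(d),'after-turn axes',R.inv().apply(d),'twist',(C.inv()*R).as_rotvec(),'q',o['q'])
E
python3 -m crank '[{"gripper":85,"travel":[0,0,-55],"twist":[0,0,0]},{"gripper":85,"travel":[0,0,-55],"twist":[0,0,0]}]' 40
python3 -c "
from h import *
go((.485,.2065,.30),toolR(89))"
```

```text
time: 0.35
ee_pos: [0.168, -0.523, 0.303]
tcp_rot: [-179.9, -0.0, 17.8]
wrist_force: [0.3, -0.6, 0.7]
opening: 0.0846
grasp_force: 0.0
t 0.35 pos [ 0.168 -0.523  0.303] rot [-179.8809   -0.0002   17.8071] F [ 0.3276 -0.6019  0.6629] grip 0.08464899763970428 0.0
travel now-axes [ 524.9162 -597.5776    4.2395] after-turn axes [734.9034 304.2399   2.9959] twist [-0.0018 -0.0013 -1.2426] q [-72.1932   9.4312  27.6716 108.3595   0.0002  89.9997]
```

```bash
python3 -m crank '[{"gripper":85,"travel":[37.5,-42.7,0],"twist":[0,0,0]},{"gripper":85,"travel":[37.5,-42.7,0],"twist":[0,0,0]},{"gripper":85,"travel":[37.5,-42.7,0],"twist":[0,0,0]},{"gripper":85,"travel":[37.5,-42.7,0],"twist":[0,0,0]},{"gripper":85,"travel":[37.5,-42.7,0],"twist":[0,0,0]},{"gripper":85,"travel":[37.5,-42.7,0],"twist":[0,0,0]},{"gripper":85,"travel":[37.5,-42.7,0],"twist":[0,0,0]}]'
python3 -c "
from h import *
go((.485,.2065,.30),toolR(89))"
```

```text
time: 1.23
ee_pos: [0.3269, -0.1571, 0.3023]
tcp_rot: [180.0, -0.0, 17.8]
wrist_force: [0.4, -0.5, -0.2]
opening: 0.0849
grasp_force: 0.0
t 1.225 pos [ 0.3269 -0.1571  0.3023] rot [179.9942  -0.008   17.7829] F [ 0.3815 -0.4859 -0.1889] grip 0.08486565105929524 0.0
travel now-axes [ 261.5541 -297.9329    2.3451] after-turn axes [366.2825 151.6962   2.3386] twist [ 0.0002 -0.0001 -1.243 ] q [-25.6636 -15.8514   3.5412 109.3828   0.0013 136.5535]
```

```bash
python3 -m crank '[{"gripper":85,"travel":[37.4,-42.6,0],"twist":[0,0,0]},{"gripper":85,"travel":[37.4,-42.6,0],"twist":[0,0,0]},{"gripper":85,"travel":[37.4,-42.6,0],"twist":[0,0,0]},{"gripper":85,"travel":[37.4,-42.6,0],"twist":[0,0,0]},{"gripper":85,"travel":[37.4,-42.6,0],"twist":[0,0,0]},{"gripper":85,"travel":[37.4,-42.6,0],"twist":[0,0,0]},{"gripper":85,"travel":[37.4,-42.6,0],"twist":[0,0,0]}]'
python3 -m crank '[{"gripper":85,"travel":[0,0,0],"twist":[0,0,-0.1776]},{"gripper":85,"travel":[0,0,0],"twist":[0,0,-0.1776]},{"gripper":85,"travel":[0,0,0],"twist":[0,0,-0.1776]},{"gripper":85,"travel":[0,0,0],"twist":[0,0,-0.1776]},{"gripper":85,"travel":[0,0,0],"twist":[0,0,-0.1776]},{"gripper":85,"travel":[0,0,0],"twist":[0,0,-0.1776]},{"gripper":85,"travel":[0,0,0],"twist":[0,0,-0.1776]},{"gripper":85,"travel":[0,0,0],"twist":[0,-0.174,0]},{"gripper":85,"travel":[0,0,0],"twist":[0,-0.174,0]},{"gripper":85,"travel":[0,0,0],"twist":[0,-0.174,0]}]'
python3 - <<'E'
from h import *
import cv2
go((.485,.2015,.10),toolR(89,-30))
for n in('side','wrist'): 
    if n=='wrist': print(bot.calibration(n)['camera_from_world'])
    cv2.imwrite(f'pics/{n}1.png',bot.camera(n)[:,:,::-1])
E
```

```text
time: 2.1
ee_pos: [0.4925, 0.1858, 0.3023]
tcp_rot: [-178.9, 0.0, 20.1]
wrist_force: [-0.9, -0.5, 0.3]
opening: 0.0849
grasp_force: 0.0
time: 3.35
ee_pos: [0.4927, 0.1833, 0.3034]
tcp_rot: [-179.7, 29.2, 91.2]
wrist_force: [-0.4, -1.1, -1.1]
opening: 0.085
grasp_force: 0.0
t 3.35 pos [0.4927 0.1833 0.3034] rot [-179.749    29.2073   91.2108] F [-0.3979 -1.1439 -1.0794] grip 0.08495480556976621 0.0
travel now-axes [115.2659  -6.5659 168.5681] after-turn axes [117.3308  -8.0076 167.0746] twist [ 0.0147 -0.0138  0.0336] q [ 34.8151  20.9038  36.1463 122.6533 -23.828  127.3704]
[[ 0.9997  0.0206 -0.0111 -0.4925]
 [ 0.022  -0.663   0.7483 -0.0918]
 [ 0.0081 -0.7483 -0.6633  0.5316]
 [ 0.      0.      0.      1.    ]]
```

View pics/wrist1.png

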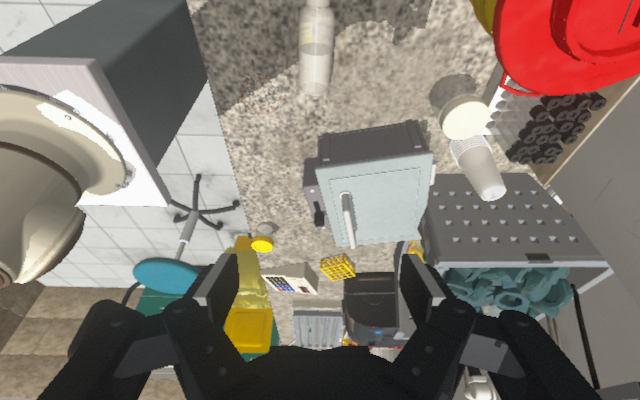

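The wrist picture shows the bottle at the top centre, with its base edge at ~(315,94) and body columns 300–332. The case and handle are below it and nothing blocks the way down. Now I'll check the bottle's x and the camera offset.

Run:
```python
from h import *
print(cast((315,90),.012,'wrist'),cast((300,60),.023,'wrist'),cast((332,60),.023,'wrist'))
T=bot.calibration('wrist')['camera_from_world'];o=bot.get_obs();C=Ro.from_euler('xyz',o['tcp_rot'],degrees=True)
print('cam in tool',C.inv().apply(-T[:3,:3].T@T[:3,3]-o['ee_pos']), 'axis', C.inv().apply(T[2,:3]))
```

```text
[0.4834 0.1411 0.012 ] [0.463  0.1883 0.023 ] [0.5059 0.1895 0.023 ]
cam in tool [ 0.0818 -0.0001 -0.1821] axis [-0.3183 -0.0012  0.948 ]
```

```bash
python3 -m crank '[{"gripper":85,"travel":[0,0,0],"twist":[0.0147,-0.0138,0.0336]},{"gripper":85,"travel":[29.3,-2,41.8],"twist":[0,0,0]},{"gripper":85,"travel":[29.3,-2,41.8],"twist":[0,0,0]},{"gripper":85,"travel":[29.3,-2,41.8],"twist":[0,0,0]},{"gripper":85,"travel":[29.3,-2,41.8],"twist":[0,0,0]},{"gripper":85,"travel":[0,0,0],"twist":[0,0,0]}]'
python3 -c "
from h import *
go((.4845,.2015,.012),toolR(89,-30))"
```

```text
time: 4.2
ee_pos: [0.4826, 0.201, 0.0967]
tcp_rot: [-179.5, 29.9, 89.2]
wrist_force: [-1.0, -0.4, 0.8]
opening: 0.0846
grasp_force: 0.0
t 4.2 pos [0.4826 0.201  0.0967] rot [-179.5068   29.8502   89.2003] F [-0.9633 -0.3645  0.7663] grip 0.08464185356826892 0.0
travel now-axes [42.6422  2.4948 73.1776] after-turn axes [42.8391  1.8629 73.0814] twist [-0.0069 -0.0026  0.003 ] q [ 36.593   19.1184  10.3441 100.8408 -22.9672 131.5468]
```

```bash
python3 -m crank '[{"gripper":85,"travel":[14.3,0.6,24.4],"twist":[-0.007,-0.003,0.003]},{"gripper":85,"travel":[14.3,0.6,24.4],"twist":[0,0,0]},{"gripper":85,"travel":[14.3,0.6,24.3],"twist":[0,0,0]},{"gripper":85,"travel":[0,0,0],"twist":[0,0,0]},{"gripper":38,"travel":[0,0,0],"twist":[0,0,0]},{"gripper":38,"travel":[0,0,0],"twist":[0,0,0]},{"gripper":38,"travel":[0,0,0],"twist":[0,0,0]},{"gripper":38,"travel":[0,0,0],"twist":[0,0,0]},{"gripper":38,"travel":[0,0,0],"twist":[0,0,0]},{"gripper":38,"travel":[0,0,0],"twist":[0,0,0]}]' 40
python3 -c "
from h import *
go((.4845,.2015,.012),toolR(89,-30))"
```

```text
time: 5.45
ee_pos: [0.4862, 0.203, 0.0145]
tcp_rot: [179.7, 29.9, 88.9]
wrist_force: [-0.2, -0.5, -0.9]
opening: 0.0382
grasp_force: 0.0
t 5.45 pos [0.4862 0.203  0.0145] rot [179.6663  29.9095  88.8612] F [-0.1686 -0.4989 -0.8827] grip 0.03815614957045807 0.0
travel now-axes [-0.0944 -1.7326  2.9375] after-turn axes [-0.0862 -1.7192  2.9456] twist [ 0.0046 -0.0016 -0.0021] q [ 36.7795  20.9734   3.5597  91.7849 -23.3868 131.8387]
```

Run:
```python
from h import *
import cv2
a=bot.camera('side')[200:320,180:360];b=bot.camera('wrist')
a=cv2.resize(a,(600,400)); cv2.imwrite('pics/m2.png',np.hstack([cv2.resize(b,(400,250))[:, :],cv2.resize(a,(375,250))])[:,:,::-1])
```

```text
(no output)
```

View pics/m2.png

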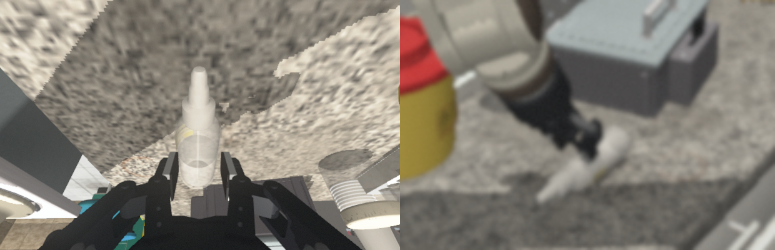

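The wrist half shows the fingers straddling the bottle body. The pads sit a bit high, about 13 mm above the axis, so I'll open, go down 9 mm and close fully.

```bash
python3 -m crank '[{"gripper":65,"travel":[0,0,0],"twist":[0,0,0]},{"gripper":65,"travel":[0,0,0],"twist":[0,0,0]},{"gripper":65,"travel":[2.2,-1.5,4],"twist":[0,0,0]},{"gripper":65,"travel":[2.3,0,4],"twist":[0,0,0]},{"gripper":20,"travel":[0,0,0],"twist":[0,0,0]},{"gripper":20,"travel":[0,0,0],"twist":[0,0,0]},{"gripper":20,"travel":[0,0,0],"twist":[0,0,0]},{"gripper":20,"travel":[0,0,0],"twist":[0,0,0]},{"gripper":20,"travel":[0,0,0],"twist":[0,0,0]}]' 40
python3 -c "
from h import *
go((.4845,.2015,.012),toolR(89,-30))"
```

```text
time: 6.68
ee_pos: [0.4855, 0.2031, 0.0075]
tcp_rot: [179.5, 29.9, 88.8]
wrist_force: [-1.9, 0.9, 14.1]
opening: 0.0277
grasp_force: 32.1
t 6.675 pos [0.4855 0.2031 0.0075] rot [179.5181  29.8827  88.8118] F [-1.9008  0.9048 14.096 ] grip 0.02773264804042936 32.08877742290497
travel now-axes [-3.6774 -0.9148 -3.1023] after-turn axes [-3.681  -0.9463 -3.0885] twist [ 0.0068 -0.002  -0.0029] q [ 36.862   21.0141   2.8318  90.9305 -23.4225 131.9191]
```

Run:
```python
from h import *
import cv2
b=bot.camera('wrist')[80:320,220:440]; a=bot.camera('top')[170:240,140:260]
cv2.imwrite('pics/m3.png',np.hstack([cv2.resize(b,(440,480)),cv2.resize(a,(360,480)[:1]+(210,)) if 0 else cv2.copyMakeBorder(cv2.resize(a,(360,210)),0,270,0,0,0)])[:,:,::-1])
```

```text
(no output)
```

View pics/m3.png

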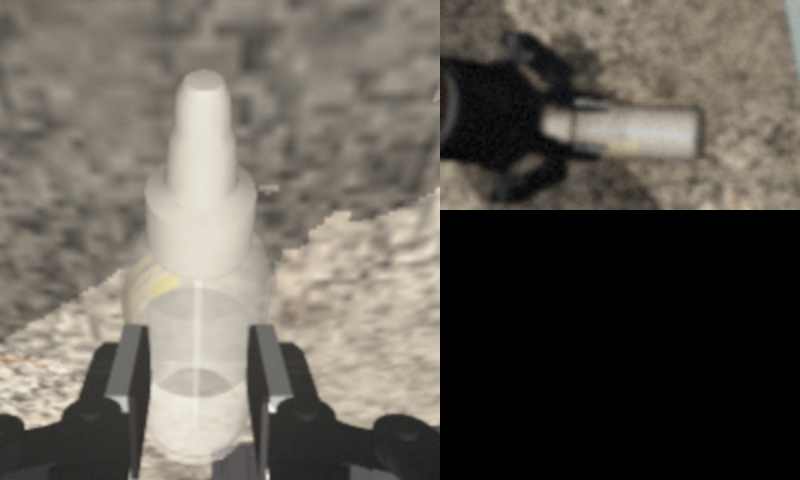

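The pads are on the body on either side of the bottle, which is still in place. Tip inner edges are at full-image ≈(293,243) and (345,243). I'll triangulate where the pad tips really are.

Run:
```python
from h import *
c=bot.calibration('wrist');f=200/np.tan(np.radians(c['vfov']/2));o=bot.get_obs();C=Ro.from_euler('xyz',o['tcp_rot'],degrees=True);T=c['camera_from_world']
print(f,bot.get_obs()['opening'])
for p in [(0,.014,0),(0,-.014,0),(0,.014,-.019),(.011,.014,0),(.011,.014,-.01),(-.011,.014,-.019),(-.011,.014,0)]:
    w=o['ee_pos']+C.apply(p); k=T[:3,:3]@w+T[:3,3]; print(p,w,k[:2]/k[2]*f+[c['cx'],c['cy']],k[2])
for p in [(.4845,.146,.0),(.4845,.146,.046),(.4845,.251,.046),(.4615,.21,.023),(.5075,.21,.023)]:
    k=T[:3,:3]@np.array(p)+T[:3,3]; print('bottle',p,k[:2]/k[2]*f+[c['cx'],c['cy']])
```

```text
283.4437287988253 0.027493474720440367
(0, 0.014, 0) [0.4995 0.2029 0.0076] [339.3878 227.0614] 0.1986794746862867
(0, -0.014, 0) [0.4715 0.2034 0.0074] [299.4452 227.079 ] 0.1987122932868088
(0, 0.014, -0.019) [0.4995 0.2124 0.0241] [341.4008 239.3323] 0.1806678136963731
(0.011, 0.014, 0) [0.4997 0.2124 0.0021] [339.7407 212.4185] 0.1951779402915276
(0.011, 0.014, -0.01) [0.4997 0.2174 0.0108] [340.7895 217.9543] 0.18569811871788888
(-0.011, 0.014, -0.019) [0.4993 0.2028 0.0296] [340.9886 254.6172] 0.18416934809113225
(-0.011, 0.014, 0) [0.4993 0.1934 0.0131] [339.0471 241.1972] 0.20218100908104586
bottle (0.4845, 0.146, 0.0) [319.28   258.8097]
bottle (0.4845, 0.146, 0.046) [319.7552 312.4279]
bottle (0.4845, 0.251, 0.046) [316.3842 233.5297]
bottle (0.4615, 0.21, 0.023) [282.3725 240.9055]
bottle (0.5075, 0.21, 0.023) [353.4968 239.7828]
```

Vision and contact agree: the real pad tips sit about 30 mm short of the reported TCP at this opening. I'll open and go down in small steps, watching the force.

```bash
python3 -m crank '[{"gripper":70,"travel":[0,0,0],"twist":[0,0,0]},{"gripper":70,"travel":[0,0,0],"twist":[0,0,0]},{"gripper":70,"travel":[0,0,0],"twist":[0,0,0]},{"gripper":70,"travel":[2.5,0,4.3],"twist":[0,0,0]},{"gripper":70,"travel":[0,0,0],"twist":[0,0,0]}]' 40
python3 -m crank '[{"gripper":70,"travel":[2.5,0,4.3],"twist":[0,0,0]},{"gripper":70,"travel":[0,0,0],"twist":[0,0,0]}]' 40
```

```text
time: 7.4
ee_pos: [0.4846, 0.2028, -0.0003]
tcp_rot: [179.7, 29.9, 88.9]
wrist_force: [-0.3, 0.1, 0.7]
opening: 0.0702
grasp_force: 0.0
time: 7.65
ee_pos: [0.4846, 0.2029, -0.0051]
tcp_rot: [179.7, 29.9, 88.9]
wrist_force: [-0.4, -0.8, 0.6]
opening: 0.0704
grasp_force: 0.0
```

```bash
python3 -m crank '[{"gripper":70,"travel":[2.5,0,4.3],"twist":[0,0,0]},{"gripper":70,"travel":[0,0,0],"twist":[0,0,0]}]' 40
python3 -m crank '[{"gripper":70,"travel":[2.5,0,4.3],"twist":[0,0,0]},{"gripper":70,"travel":[0,0,0],"twist":[0,0,0]}]' 40
python3 - <<'E'
from h import *
import cv2
a=bot.camera('side')[215:315,200:320]; b=bot.camera('wrist')[80:320,220:440]
cv2.imwrite('pics/m4.png',np.hstack([cv2.resize(a,(480,400)),cv2.resize(b,(320,400))])[:,:,::-1])
E
```

```text
time: 7.9
ee_pos: [0.4847, 0.2029, -0.01]
tcp_rot: [179.7, 29.9, 88.9]
wrist_force: [0.5, -0.0, -0.3]
opening: 0.0696
grasp_force: 0.0
time: 8.15
ee_pos: [0.4847, 0.2029, -0.015]
tcp_rot: [179.7, 29.9, 88.9]
wrist_force: [0.7, 0.3, 1.4]
opening: 0.0698
grasp_force: 0.0
```

View pics/m4.png

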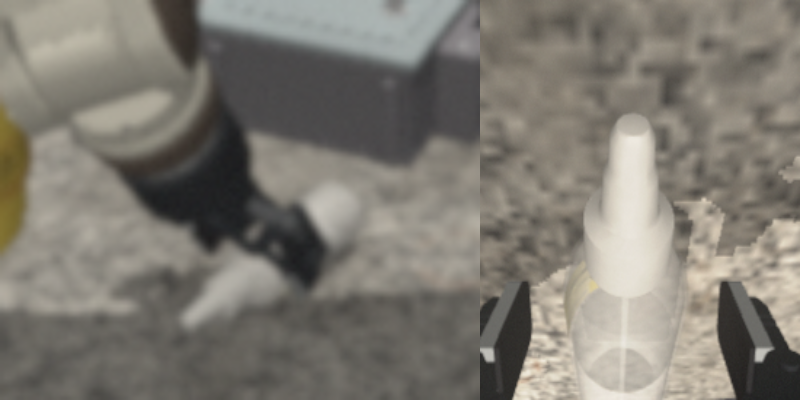

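The side half shows the fingers now straddling the bottle lower down. Reported TCP z is −15 mm with no contact, so the tool offset is confirmed (the pads are shorter than stated). Closing again.

```bash
python3 -m crank '[{"gripper":70,"travel":[2,0,3.5],"twist":[0,0,0]},{"gripper":70,"travel":[0,0,0],"twist":[0,0,0]},{"gripper":30,"travel":[0,0,0],"twist":[0,0,0]},{"gripper":30,"travel":[0,0,0],"twist":[0,0,0]},{"gripper":30,"travel":[0,0,0],"twist":[0,0,0]},{"gripper":30,"travel":[0,0,0],"twist":[0,0,0]},{"gripper":30,"travel":[0,0,0],"twist":[0,0,0]}]' 40
```

```text
time: 9.12
ee_pos: [0.4851, 0.2032, -0.0183]
tcp_rot: [179.6, 29.9, 88.8]
wrist_force: [-1.0, 1.8, 4.8]
opening: 0.0446
grasp_force: 40.9
```

```bash
python3 -m crank '[{"gripper":70,"travel":[0,0,0],"twist":[0,0,0]},{"gripper":70,"travel":[0,0,0],"twist":[0,0,0]},{"gripper":70,"travel":[2.5,0,4.3],"twist":[0,0,0]},{"gripper":70,"travel":[2,0,3.5],"twist":[0,0,0]},{"gripper":70,"travel":[0,0,0],"twist":[0,0,0]}]' 40
python3 -m crank '[{"gripper":70,"travel":[2,0,3.5],"twist":[0,0,0]},{"gripper":70,"travel":[0,0,0],"twist":[0,0,0]},{"gripper":30,"travel":[0,0,0],"twist":[0,0,0]},{"gripper":30,"travel":[0,0,0],"twist":[0,0,0]},{"gripper":30,"travel":[0,0,0],"twist":[0,0,0]},{"gripper":30,"travel":[0,0,0],"twist":[0,0,0]},{"gripper":30,"travel":[0,0,0],"twist":[0,0,0]}]' 40
```

```text
time: 9.75
ee_pos: [0.4847, 0.2028, -0.0282]
tcp_rot: [179.7, 29.9, 88.9]
wrist_force: [0.4, 0.1, 0.6]
opening: 0.0695
grasp_force: 0.0
time: 10.62
ee_pos: [0.4851, 0.2031, -0.0313]
tcp_rot: [179.6, 29.9, 88.9]
wrist_force: [-2.4, 0.7, 5.2]
opening: 0.0449
grasp_force: 40.8
```

Held well: 44.9 mm opening for the 46 mm bottle, so the true pad centre is ~60 mm behind the reported TCP. Next I lift and then tip it upright.

```bash
python3 -m crank '[{"gripper":30,"travel":[-15,0,-26],"twist":[0,0,0]},{"gripper":30,"travel":[-15,0,-26],"twist":[0,0,0]},{"gripper":30,"travel":[-15,0,-26],"twist":[0,0,0]},{"gripper":30,"travel":[-15,0,-26],"twist":[0,0,0]},{"gripper":30,"travel":[-15,0,-26],"twist":[0,0,0]},{"gripper":30,"travel":[0,0,0],"twist":[0,0,0]}]'
python3 -m crank '[{"gripper":30,"travel":[0,0,0],"twist":[0,0.15,0]},{"gripper":30,"travel":[0,0,0],"twist":[0,0.15,0]},{"gripper":30,"travel":[0,0,0],"twist":[0,0.15,0]},{"gripper":30,"travel":[0,0,0],"twist":[0,0.15,0]},{"gripper":30,"travel":[0,0,0],"twist":[0,0.15,0]},{"gripper":30,"travel":[0,0,0],"twist":[0,0.15,0]},{"gripper":30,"travel":[0,0,0],"twist":[0,0.15,0]},{"gripper":30,"travel":[0,0,0],"twist":[0,0,0]}]'
python3 -c "
from h import *
go((.44,.352,.07),toolR(89,60))"
```

```text
time: 11.38
ee_pos: [0.4851, 0.2035, 0.12]
tcp_rot: [179.5, 29.8, 88.8]
wrist_force: [0.5, 0.5, -1.4]
opening: 0.0448
grasp_force: 41.0
time: 12.38
ee_pos: [0.4835, 0.2009, 0.1157]
tcp_rot: [179.9, -30.2, 88.9]
wrist_force: [-0.2, -0.2, -0.7]
opening: 0.0449
grasp_force: 41.0
t 12.375 pos [0.4835 0.2009 0.1157] rot [179.9187 -30.2339  88.854 ] F [-0.2318 -0.2226 -0.7387] grip 0.04492429036925506 40.954840779304504
travel now-axes [106.7751 -46.6343 115.053 ] after-turn axes [ 35.5941 -46.088  153.0419] twist [ 0.0032  0.5195 -0.0015] q [  4.5149  -6.2788 -14.4584  78.4368  30.0619  96.5917]
```

```bash
python3 -m crank '[{"gripper":30,"travel":[0,0,0],"twist":[0,0.13,0]},{"gripper":30,"travel":[0,0,0],"twist":[0,0.13,0]},{"gripper":30,"travel":[0,0,0],"twist":[0,0.13,0]},{"gripper":30,"travel":[0,0,0],"twist":[0,0.13,0]},{"gripper":30,"travel":[0,0,0],"twist":[0,0,0]}]'
python3 - <<'E'
from h import *
import cv2
go((.44,.352,.07),toolR(89,60))
a=bot.camera('side')[170:320,180:360]; b=bot.camera('top')[160:260,150:330]
cv2.imwrite('pics/m5.png',np.hstack([cv2.resize(a,(400,333)),cv2.resize(cv2.copyMakeBorder(b,0,50,0,0,0),(400,333))])[:,:,::-1])
E
```

```text
time: 13.0
ee_pos: [0.4833, 0.2027, 0.1153]
tcp_rot: [-179.8, -59.9, 88.9]
wrist_force: [-0.4, 0.4, 0.3]
opening: 0.0451
grasp_force: 41.0
t 13.0 pos [0.4833 0.2027 0.1153] rot [-179.8094  -59.9377   88.8622] F [-0.3815  0.3643  0.3141] grip 0.04509741369710072 40.96318781375885
travel now-axes [ 35.1636 -45.7231 151.3283] after-turn axes [ 35.0546 -45.8691 151.3094] twist [-0.0012  0.0011 -0.0012] q [ -9.2006   3.4973 -18.6087  81.8709  58.9208  73.9056]
```

View pics/m5.png

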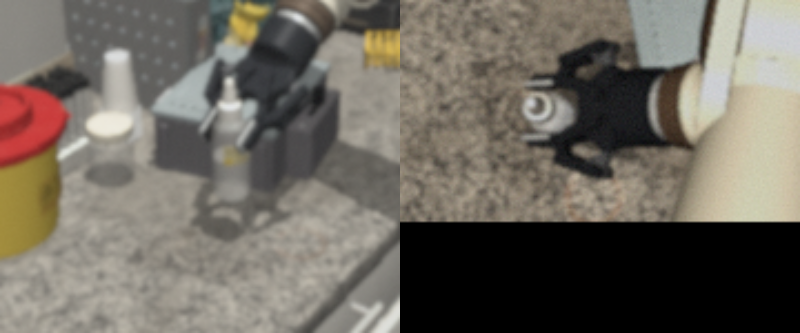

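The bottle is held upright in the gripper, about 58 mm above the bench (side half, with its shadow below it). I'll move it left and then lower it to contact.

```bash
python3 -m crank '[{"gripper":30,"travel":[9.8,-11.4,37.2],"twist":[0,0,0]},{"gripper":30,"travel":[9.8,-11.4,37.2],"twist":[0,0,0]},{"gripper":30,"travel":[9.8,-11.4,37.2],"twist":[0,0,0]},{"gripper":30,"travel":[9.8,-11.4,37.2],"twist":[0,0,0]},{"gripper":30,"travel":[0,0,0],"twist":[0,0,0]}]'
python3 - <<'E'
from h import *
go((.44,.352,.063),toolR(89,60))
E
```

```text
time: 13.72
ee_pos: [0.4396, 0.3546, 0.0788]
tcp_rot: [179.1, -60.0, 90.0]
wrist_force: [0.1, 0.1, -1.2]
opening: 0.0448
grasp_force: 41.3
t 13.725 pos [0.4396 0.3546 0.0788] rot [179.1073 -59.9619  90.0145] F [ 0.1144  0.0674 -1.1815] grip 0.04479986755655231 41.28919780254364
travel now-axes [-14.9561   0.3148   5.6368] after-turn axes [-14.9561   0.4488   5.6277] twist [0.0002 0.0006 0.0089] q [  9.7053 -11.8403 -37.6011  46.4014  58.2784 110.2059]
```

```bash
python3 -m crank '[{"gripper":30,"travel":[-7,0,4],"twist":[0,0,0.009]},{"gripper":30,"travel":[-7,0,4],"twist":[0,0,0]},{"gripper":30,"travel":[0,0,0],"twist":[0,0,0]}]'
python3 -m crank '[{"gripper":30,"travel":[-2.6,0,1.5],"twist":[0,0,0]},{"gripper":30,"travel":[0,0,0],"twist":[0,0,0]}]'
python3 -m crank '[{"gripper":30,"travel":[-1.7,0,1],"twist":[0,0,0]},{"gripper":30,"travel":[0,0,0],"twist":[0,0,0]}]'
```

```text
time: 14.1
ee_pos: [0.4416, 0.3514, 0.0608]
tcp_rot: [-179.5, -60.0, 88.3]
wrist_force: [0.3, -0.5, -0.9]
opening: 0.0448
grasp_force: 41.3
time: 14.35
ee_pos: [0.4418, 0.3518, 0.0587]
tcp_rot: [-179.7, -60.0, 88.5]
wrist_force: [0.5, -0.4, -1.2]
opening: 0.0455
grasp_force: 41.4
time: 14.6
ee_pos: [0.4418, 0.3526, 0.0588]
tcp_rot: [-179.8, -60.2, 88.7]
wrist_force: [-4.4, -1.8, 9.1]
opening: 0.0452
grasp_force: 42.3
```

```bash
python3 -m crank '[{"gripper":30,"travel":[1.0,0,-0.6],"twist":[0,0,0]},{"gripper":30,"travel":[0,0,0],"twist":[0,0,0]},{"gripper":55,"travel":[0,0,0],"twist":[0,0,0]},{"gripper":85,"travel":[0,0,0],"twist":[0,0,0]},{"gripper":85,"travel":[0,0,0],"twist":[0,0,0]},{"gripper":85,"travel":[0,0,0],"twist":[0,0,0]}]'
python3 -m crank '[{"gripper":85,"travel":[0,0,-20],"twist":[0,0,0]},{"gripper":85,"travel":[0,0,-40],"twist":[0,0,0]},{"gripper":85,"travel":[0,0,-40],"twist":[0,0,0]},{"gripper":85,"travel":[0,0,0],"twist":[0,0,0]}]'
python3 - <<'E'
from h import *
import cv2
go((.44,.2,.3),toolR(12,0))
a=bot.camera('side')[170:320,180:360]; b=bot.camera('top')[120:260,150:330]
cv2.imwrite('pics/m6.png',np.hstack([cv2.resize(a,(400,333)),cv2.resize(b,(400,333))])[:,:,::-1])
E
```

```text
time: 15.35
ee_pos: [0.4414, 0.352, 0.0579]
tcp_rot: [-179.7, -60.0, 88.5]
wrist_force: [-0.4, -0.2, -0.1]
opening: 0.085
grasp_force: 0.0
time: 15.85
ee_pos: [0.4412, 0.2639, 0.1092]
tcp_rot: [-179.8, -60.1, 88.5]
wrist_force: [0.5, 0.3, -0.9]
opening: 0.0851
grasp_force: 0.0
t 15.85 pos [0.4412 0.2639 0.1092] rot [-179.849   -60.052    88.4803] F [ 0.5362  0.2676 -0.8881] grip 0.08510011308834604 0.0
travel now-axes [ 133.3971    0.0601 -150.6418] after-turn axes [ -14.5019   62.2689 -190.7879] twist [-0.6974 -0.8809  1.2044] q [ -2.1826  -7.632  -29.6776  69.4072  60.0415  88.4103]
```

View pics/m6.png

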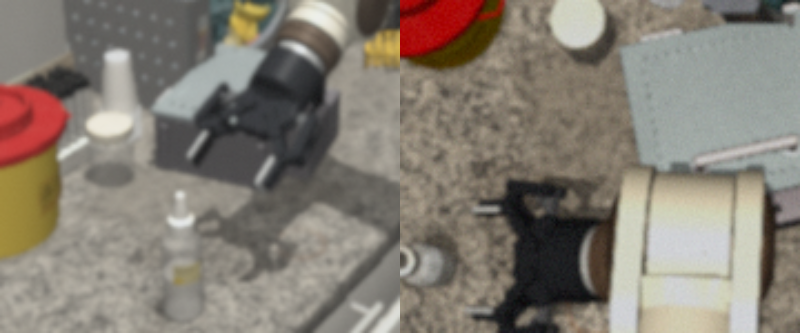

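The bottle stands free upright and the fingers are clear of it. The fingertips in the top view are at ≈(182.9,207.9) and (180.6,251.6), so I can use them to measure the tip offset when open.

Run:
```python
from h import *
print(cast((182.9,207.9),.13),cast((180.6,251.6),.13)); print('tip expected y if s: ', .2639)
```

```text
[0.4869 0.2248 0.13  ] [0.389  0.2252 0.13  ]
tip expected y if s:  0.2639
```

True shut tip is ~32 mm behind the reported TCP, so the bar should end up ~52 mm behind `ee_pos`. Next: lift, turn the tool down, go over the handle.

```bash
python3 -m crank '[{"gripper":85,"travel":[33,0,-19],"twist":[0,0,0]},{"gripper":85,"travel":[33,0,-19],"twist":[0,0,0]},{"gripper":85,"travel":[33,0,-19],"twist":[0,0,0]},{"gripper":85,"travel":[33,0,-19],"twist":[0,0,0]},{"gripper":60,"travel":[0,0,0],"twist":[0,-0.15,0]},{"gripper":60,"travel":[0,0,0],"twist":[0,-0.15,0]},{"gripper":60,"travel":[0,0,0],"twist":[0,-0.15,0]},{"gripper":60,"travel":[0,0,0],"twist":[0,-0.15,0]},{"gripper":60,"travel":[0,0,0],"twist":[0,-0.15,0]},{"gripper":60,"travel":[0,0,0],"twist":[0,-0.15,0]},{"gripper":60,"travel":[0,0,0],"twist":[0,-0.147,0]},{"gripper":60,"travel":[0,0,0],"twist":[0,0,0]}]'
python3 - <<'E'
from h import *
go((.549,-.051,.2),toolR(102,0))
E
```

```text
time: 17.45
ee_pos: [0.4396, 0.2684, 0.2584]
tcp_rot: [-179.8, 0.0, 89.0]
wrist_force: [-0.1, 0.2, -0.5]
opening: 0.06
grasp_force: 0.0
t 17.45 pos [0.4396 0.2684 0.2584] rot [-179.7669    0.0223   88.9957] F [-0.0935  0.1877 -0.4721] grip 0.06001818803095924 0.0
travel now-axes [-317.4154  115.1837   58.06  ] after-turn axes [-335.1626   40.5676   58.4046] twist [-0.0041 -0.0001 -0.227 ] q [ 31.3382   2.4403  14.854  102.6226   0.1059 122.3423]
```

```bash
python3 -m crank '[{"gripper":60,"travel":[0,0,0],"twist":[-0.002,0,-0.1135]},{"gripper":60,"travel":[0,0,0],"twist":[-0.002,0,-0.1135]},{"gripper":60,"travel":[-48,5.8,0],"twist":[0,0,0]},{"gripper":60,"travel":[-48,5.8,0],"twist":[0,0,0]},{"gripper":60,"travel":[-48,5.8,0],"twist":[0,0,0]},{"gripper":60,"travel":[-48,5.8,0],"twist":[0,0,0]},{"gripper":60,"travel":[-48,5.8,0],"twist":[0,0,0]},{"gripper":60,"travel":[-48,5.8,0],"twist":[0,0,0]},{"gripper":60,"travel":[-48,5.8,0],"twist":[0,0,0]},{"gripper":60,"travel":[0,0,30],"twist":[0,0,0]},{"gripper":60,"travel":[0,0,28],"twist":[0,0,0]},{"gripper":60,"travel":[0,0,0],"twist":[0,0,0]}]'
python3 - <<'E'
from h import *
import cv2
go((.549,-.051,.083),toolR(102,0))
c=bot.calibration('wrist')
im=bot.camera('wrist'); cv2.imwrite('pics/w7.png',im[:,:,::-1]); np.save('c7.npy',c['camera_from_world'])
f=200/np.tan(np.radians(c['vfov']/2));T=c['camera_from_world']
for p in[(.5376,.0013,.13),(.549,-.051,.13),(.5597,-.104,.13),(.495,-.071,.105)]:
    k=T[:3,:3]@np.array(p)+T[:3,3]; print(p,k[:2]/k[2]*f+[c['cx'],c['cy']])
cv2.imwrite('pics/w7c.png',cv2.resize(im[130:400,190:470],(800,771*800//800))[:600,:,::-1])
E
```

```text
time: 18.95
ee_pos: [0.5473, -0.055, 0.1998]
tcp_rot: [-180.0, -0.2, 101.7]
wrist_force: [-0.9, 0.0, -0.2]
opening: 0.0603
grasp_force: 0.0
t 18.95 pos [ 0.5473 -0.055   0.1998] rot [-179.9914   -0.1879  101.7235] F [-0.8783  0.0053 -0.1562] grip 0.06027668394424013 0.0
travel now-axes [  3.2392   2.4725 116.8319] after-turn axes [  3.6106   2.4724 116.821 ] twist [-0.0001 -0.0033 -0.0048] q [-5.8469  5.2364 11.1739 96.0024  0.1766 72.4295]
(0.5376, 0.0013, 0.13) [321.3012 134.5763]
(0.549, -0.051, 0.13) [321.7946 193.2868]
(0.5597, -0.104, 0.13) [321.392  245.4337]
(0.495, -0.071, 0.105) [265.962  194.1634]
```

View pics/w7.png

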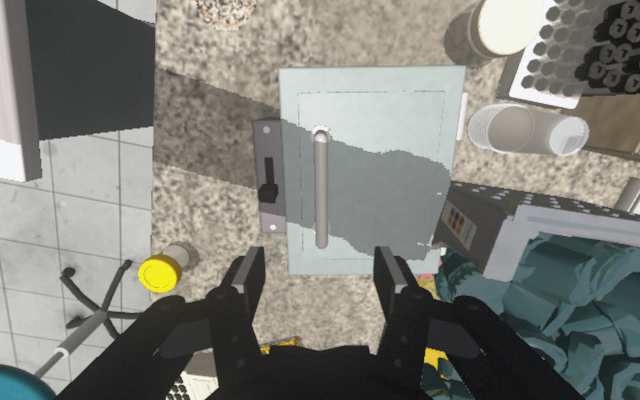

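The wrist view shows the bar at column 321, rows 130–245, and the knob at (268,190). Both match the prediction, and the pads are centred on column ~319. Going down to the bar.

```bash
python3 -m crank '[{"gripper":60,"travel":[3.4,2.5,30],"twist":[0,-0.003,-0.005]},{"gripper":60,"travel":[0,0,30],"twist":[0,0,0]},{"gripper":60,"travel":[0,0,30],"twist":[0,0,0]},{"gripper":60,"travel":[0,0,20],"twist":[0,0,0]},{"gripper":60,"travel":[0,0,0],"twist":[0,0,0]}]'
python3 -m crank '[{"gripper":60,"travel":[0,0,7],"twist":[0,0,0]},{"gripper":0,"travel":[0,0,0],"twist":[0,0,0]},{"gripper":0,"travel":[0,0,0],"twist":[0,0,0]},{"gripper":0,"travel":[0,0,0],"twist":[0,0,0]},{"gripper":0,"travel":[0,0,0],"twist":[0,0,0]},{"gripper":0,"travel":[0,0,0],"twist":[0,0,0]},{"gripper":0,"travel":[0,0,0],"twist":[0,0,0]}]' 40
```

```text
time: 19.62
ee_pos: [0.5502, -0.051, 0.0921]
tcp_rot: [179.9, 0.1, 102.1]
wrist_force: [-1.2, -0.6, -0.2]
opening: 0.0597
grasp_force: 0.0
time: 20.5
ee_pos: [0.5485, -0.0518, 0.0855]
tcp_rot: [-179.9, 0.1, 102.0]
wrist_force: [-10.5, -1.9, 8.3]
opening: 0.0102
grasp_force: 39.6
```

```bash
python3 -m crank '[{"gripper":0,"travel":[0,0,-1.5],"twist":[0,0,0]},{"gripper":0,"travel":[0,0,-1.5],"twist":[0,0,0]},{"gripper":0,"travel":[0,0,0],"twist":[0,0,0]}]'
python3 -m crank '[{"gripper":0,"travel":[0,0,-1.5],"twist":[0,0,0]},{"gripper":0,"travel":[0,0,0],"twist":[0,0,0]}]'
python3 -m crank '[{"gripper":0,"travel":[0,0,-1.5],"twist":[0,0,0]},{"gripper":0,"travel":[0,0,0],"twist":[0,0,0]}]'
```

```text
time: 20.88
ee_pos: [0.5491, -0.0517, 0.0877]
tcp_rot: [-179.9, 0.1, 102.0]
wrist_force: [-6.3, -2.1, -0.8]
opening: 0.0101
grasp_force: 39.1
time: 21.12
ee_pos: [0.5497, -0.0515, 0.0892]
tcp_rot: [-180.0, 0.1, 102.0]
wrist_force: [-5.2, -2.1, -0.7]
opening: 0.01
grasp_force: 39.1
time: 21.38
ee_pos: [0.5497, -0.0515, 0.0896]
tcp_rot: [-180.0, 0.1, 102.1]
wrist_force: [-0.8, -2.9, -13.8]
opening: 0.01
grasp_force: 39.1
```

```bash
python3 -m crank '[{"gripper":0,"travel":[0,0,-1.5],"twist":[0,0,0]},{"gripper":0,"travel":[0,0,0],"twist":[0,0,0]},{"gripper":0,"travel":[0,0,0],"twist":[0,0,0]}]'
```

```text
time: 21.75
ee_pos: [0.5496, -0.0515, 0.0898]
tcp_rot: [-179.9, 0.1, 102.1]
wrist_force: [1.3, -3.6, -25.5]
opening: 0.01
grasp_force: 39.2
```

The lid is caught: it stopped hard after ~4 mm and the force climbed to 25 N. I'll lower it gently, let go and rise.

```bash
python3 -m crank '[{"gripper":0,"travel":[0,0,1.5],"twist":[0,0,0]},{"gripper":0,"travel":[0,0,1.5],"twist":[0,0,0]},{"gripper":0,"travel":[0,0,1.5],"twist":[0,0,0]},{"gripper":0,"travel":[0,0,1.5],"twist":[0,0,0]},{"gripper":0,"travel":[0,0,0],"twist":[0,0,0]},{"gripper":60,"travel":[0,0,0],"twist":[0,0,0]},{"gripper":60,"travel":[0,0,0],"twist":[0,0,0]},{"gripper":60,"travel":[0,0,0],"twist":[0,0,0]},{"gripper":60,"travel":[0,0,-40],"twist":[0,0,0]},{"gripper":60,"travel":[0,0,-50],"twist":[0,0,0]},{"gripper":40,"travel":[0,0,0],"twist":[0,0,0]}]'
python3 - <<'E'
from h import *
go((.495,-.071,.15),toolR(12,0))
E
```

```text
time: 23.12
ee_pos: [0.5522, -0.0512, 0.181]
tcp_rot: [179.5, 0.2, 102.1]
wrist_force: [0.2, 0.5, -1.2]
opening: 0.0432
grasp_force: 0.0
t 23.125 pos [ 0.5522 -0.0512  0.181 ] rot [179.4967   0.2181 102.0678] F [ 0.1997  0.4713 -1.2015] grip 0.04322546215131449 0.0
travel now-axes [ -7.2661 -60.3777  30.4517] after-turn axes [-60.0991   7.4551  30.953 ] twist [ 0.0099 -0.0039  1.572 ] q [-5.2643  4.7626  8.5602 93.2522 -0.0582 72.6666]
```

```bash
python3 -m crank '[{"gripper":40,"travel":[0,0,0],"twist":[0.0095,-0.003,0.1747]},{"gripper":40,"travel":[0,0,0],"twist":[0,0,0.1747]},{"gripper":40,"travel":[0,0,0],"twist":[0,0,0.1747]},{"gripper":40,"travel":[0,0,0],"twist":[0,0,0.1747]},{"gripper":40,"travel":[0,0,0],"twist":[0,0,0.1747]},{"gripper":40,"travel":[0,0,0],"twist":[0,0,0.1747]},{"gripper":40,"travel":[0,0,0],"twist":[0,0,0.1747]},{"gripper":40,"travel":[0,0,0],"twist":[0,0,0.1747]},{"gripper":40,"travel":[0,0,0],"twist":[0,0,0.1747]},{"gripper":40,"travel":[-31,3.7,0],"twist":[0,0,0]},{"gripper":40,"travel":[-31,3.7,0],"twist":[0,0,0]},{"gripper":40,"travel":[0,0,0],"twist":[0,0,0]}]'
python3 - <<'E'
from h import *
go((.4925,-.0716,.058),toolR(12,0))
E
```

```text
time: 24.62
ee_pos: [0.4901, -0.0716, 0.177]
tcp_rot: [179.8, 0.4, 11.9]
wrist_force: [0.7, -0.1, 0.3]
opening: 0.0397
grasp_force: 0.0
t 24.625 pos [ 0.4901 -0.0716  0.177 ] rot [179.7663   0.429   11.9188] F [ 0.6879 -0.0928  0.3216] grip 0.03966242274692263 0.0
travel now-axes [  3.2036  -0.0408 118.9463] after-turn axes [  2.3122   0.4477 118.9661] twist [ 0.0041  0.0075 -0.0014] q [ -8.0764  -2.4481   0.7888  93.5601  -0.3664 160.005 ]
```

```bash
python3 -m crank '[{"gripper":40,"travel":[2.5,0.4,40],"twist":[0.004,0.0075,0]},{"gripper":40,"travel":[0,0,40],"twist":[0,0,0]},{"gripper":40,"travel":[0,0,28],"twist":[0,0,0]},{"gripper":40,"travel":[0,0,0],"twist":[0,0,0]}]'
python3 -m crank '[{"gripper":40,"travel":[0,0,6],"twist":[0,0,0]},{"gripper":40,"travel":[0,0,5],"twist":[0,0,0]},{"gripper":40,"travel":[0,0,0],"twist":[0,0,0]},{"gripper":5,"travel":[0,0,0],"twist":[0,0,0]},{"gripper":5,"travel":[0,0,0],"twist":[0,0,0]},{"gripper":5,"travel":[0,0,0],"twist":[0,0,0]},{"gripper":5,"travel":[0,0,0],"twist":[0,0,0]},{"gripper":5,"travel":[0,0,0],"twist":[0,0,0]}]' 30
```

```text
time: 25.12
ee_pos: [0.4924, -0.0709, 0.0665]
tcp_rot: [-179.9, 0.2, 12.0]
wrist_force: [0.5, -0.7, 0.6]
opening: 0.0397
grasp_force: 0.0
time: 26.12
ee_pos: [0.4936, -0.0715, 0.0584]
tcp_rot: [180.0, -0.0, 12.0]
wrist_force: [-0.6, -0.3, 5.0]
opening: 0.0127
grasp_force: 31.2
```

Knob gripped: 12.7 mm opening for the 14 mm block, the same bias as before. Sliding left.

```bash
python3 -m crank '[{"gripper":5,"travel":[0,-4,0],"twist":[0,0,0]},{"gripper":5,"travel":[0,-4,0],"twist":[0,0,0]},{"gripper":5,"travel":[0,-4,0],"twist":[0,0,0]},{"gripper":5,"travel":[0,-4,0],"twist":[0,0,0]},{"gripper":5,"travel":[0,0,0],"twist":[0,0,0]}]'
python3 -m crank '[{"gripper":5,"travel":[0,-2,0],"twist":[0,0,0]},{"gripper":5,"travel":[0,-1.5,0],"twist":[0,0,0]},{"gripper":5,"travel":[0,0,0],"twist":[0,0,0]},{"gripper":5,"travel":[0,0,0],"twist":[0,0,0]}]'
```

```text
time: 26.75
ee_pos: [0.4902, -0.0558, 0.0584]
tcp_rot: [180.0, -0.0, 12.0]
wrist_force: [-0.4, -0.4, 6.8]
opening: 0.0128
grasp_force: 31.3
time: 27.25
ee_pos: [0.49, -0.0552, 0.0584]
tcp_rot: [179.6, 0.0, 11.9]
wrist_force: [1.6, -15.4, 2.9]
opening: 0.0129
grasp_force: 31.1
```

Hard stop reached at the end of travel (15 N). I'll ease off, open, rise and turn back for the handle.

```bash
python3 -m crank '[{"gripper":5,"travel":[0,2,0],"twist":[0,0,0]},{"gripper":40,"travel":[0,0,0],"twist":[0,0,0]},{"gripper":40,"travel":[0,0,0],"twist":[0,0,0]},{"gripper":40,"travel":[0,0,0],"twist":[0,0,0]},{"gripper":60,"travel":[0,0,-40],"twist":[0,0,0]},{"gripper":60,"travel":[0,0,-45],"twist":[0,0,0]},{"gripper":60,"travel":[0,0,-35],"twist":[0,0,0]},{"gripper":60,"travel":[0,0,0],"twist":[0,0,0]}]'
python3 -m crank '[{"gripper":60,"travel":[0,0,0],"twist":[0,0,-0.1745]},{"gripper":60,"travel":[0,0,0],"twist":[0,0,-0.1745]},{"gripper":60,"travel":[0,0,0],"twist":[0,0,-0.1745]},{"gripper":60,"travel":[0,0,0],"twist":[0,0,-0.1745]},{"gripper":60,"travel":[0,0,0],"twist":[0,0,-0.1745]},{"gripper":60,"travel":[0,0,0],"twist":[0,0,-0.1745]},{"gripper":60,"travel":[0,0,0],"twist":[0,0,-0.1745]},{"gripper":60,"travel":[0,0,0],"twist":[0,0,-0.1745]},{"gripper":60,"travel":[0,0,0],"twist":[0,0,-0.1745]},{"gripper":60,"travel":[0,0,0],"twist":[0,0,0]}]'
python3 - <<'E'
from h import *
go((.5497,-.0515,.083),toolR(102,0))
E
```

```text
time: 28.25
ee_pos: [0.491, -0.0542, 0.1806]
tcp_rot: [179.9, -0.2, 12.0]
wrist_force: [-0.6, -0.2, -0.0]
opening: 0.06
grasp_force: 0.0
time: 29.5
ee_pos: [0.4894, -0.0541, 0.1768]
tcp_rot: [-179.9, -0.0, 101.9]
wrist_force: [-0.4, 0.7, -0.6]
opening: 0.0599
grasp_force: 0.0
t 29.5 pos [ 0.4894 -0.0541  0.1768] rot [-179.8866   -0.0305  101.8952] F [-0.4436  0.682  -0.6392] grip 0.05992317536529943 0.0
travel now-axes [-9.9024 59.7373 93.6741] after-turn axes [-9.9613 59.5337 93.7974] twist [-0.002  -0.0005 -0.0018] q [-6.3079 -3.082   0.1625 93.3617 -0.0064 71.7969]
```

```bash
python3 -m crank '[{"gripper":60,"travel":[-5,29.8,0],"twist":[-0.002,0,-0.002]},{"gripper":60,"travel":[-5,29.8,0],"twist":[0,0,0]},{"gripper":60,"travel":[0,0,0],"twist":[0,0,0]},{"gripper":60,"travel":[0,0,40],"twist":[0,0,0]},{"gripper":60,"travel":[0,0,40],"twist":[0,0,0]},{"gripper":60,"travel":[0,0,12],"twist":[0,0,0]},{"gripper":60,"travel":[0,0,0],"twist":[0,0,0]}]'
python3 -m crank '[{"gripper":0,"travel":[0,0,0],"twist":[0,0,0]},{"gripper":0,"travel":[0,0,0],"twist":[0,0,0]},{"gripper":0,"travel":[0,0,0],"twist":[0,0,0]},{"gripper":0,"travel":[0,0,0],"twist":[0,0,0]},{"gripper":0,"travel":[0,0,0],"twist":[0,0,0]},{"gripper":0,"travel":[0,0,0],"twist":[0,0,0]},{"gripper":0,"travel":[0,0,0],"twist":[0,0,0]}]' 50
python3 - <<'E'
from h import *
go((.5497,-.0515,.086),toolR(102,0))
# handle path: rows of equal dtheta; tool axes x=case y, y=case x, z down
r=.148; a0=np.arctan2(.047,.140)
th=np.linspace(0,.85,23); X=-.14+0*th; x=-r*np.cos(a0+th); z=r*np.sin(a0+th)
print(np.c_[th[1:],np.diff(x)*1e3,-np.diff(z)*1e3].round(2).tolist())
E
```

```text
time: 30.38
ee_pos: [0.5496, -0.0516, 0.0861]
tcp_rot: [180.0, -0.0, 102.0]
wrist_force: [-0.5, -0.6, 0.0]
opening: 0.0601
grasp_force: 0.0
time: 31.25
ee_pos: [0.5486, -0.0522, 0.0872]
tcp_rot: [-179.9, 0.0, 102.0]
wrist_force: [-12.6, -3.0, 10.3]
opening: 0.0097
grasp_force: 49.2
t 31.25 pos [ 0.5486 -0.0522  0.0872] rot [-179.9421    0.0367  102.0394] F [-12.5825  -3.0314  10.3495] grip 0.009740829742735777 49.199241399765015
travel now-axes [0.4283 1.1968 1.1844] after-turn axes [0.4284 1.1953 1.1858] twist [-0.001   0.0006  0.0007] q [-5.4011  4.3601 -2.2212 83.463  -0.0523 72.5596]
[[0.04, 1.92, -5.38], [0.08, 2.13, -5.31], [0.12, 2.33, -5.22], [0.15, 2.53, -5.13], [0.19, 2.73, -5.02], [0.23, 2.92, -4.91], [0.27, 3.11, -4.8], [0.31, 3.29, -4.67], [0.35, 3.47, -4.54], [0.39, 3.64, -4.41], [0.42, 3.81, -4.26], [0.46, 3.97, -4.11], [0.5, 4.13, -3.96], [0.54, 4.28, -3.79], [0.58, 4.42, -3.62], [0.62, 4.56, -3.45], [0.66, 4.69, -3.27], [0.7, 4.81, -3.09], [0.73, 4.93, -2.9], [0.77, 5.04, -2.71], [0.81, 5.14, -2.51], [0.85, 5.23, -2.31]]
```

```bash
python3 -m crank '[{"gripper":0,"travel":[0,1.2,-5.4],"twist":[0,0,0]},{"gripper":0,"travel":[0,2.1,-5.3],"twist":[0,0,0]},{"gripper":0,"travel":[0,2.3,-5.2],"twist":[0,0,0]},{"gripper":0,"travel":[0,0,0],"twist":[0,0,0]}]'
```

```text
time: 31.75
ee_pos: [0.5539, -0.051, 0.1019]
tcp_rot: [-179.9, 0.0, 102.0]
wrist_force: [-9.2, -2.3, 0.0]
opening: 0.0094
grasp_force: 48.9
```

The lid is free now; it rises with no hard stop. Continuing along the arc.

```bash
python3 -m crank '[{"gripper":0,"travel":[0,2.2,-5.1],"twist":[0,0,0]},{"gripper":0,"travel":[0,2.6,-5],"twist":[0,0,0]},{"gripper":0,"travel":[0,2.8,-4.9],"twist":[0,0,0]},{"gripper":0,"travel":[0,3.1,-4.8],"twist":[0,0,0]},{"gripper":0,"travel":[0,3.3,-4.7],"twist":[0,0,0]},{"gripper":0,"travel":[0,3.5,-4.5],"twist":[0,0,0]},{"gripper":0,"travel":[0,3.6,-4.4],"twist":[0,0,0]},{"gripper":0,"travel":[0,0,0],"twist":[0,0,0]}]'
```

```text
time: 32.75
ee_pos: [0.5741, -0.0466, 0.1362]
tcp_rot: [-179.9, 0.0, 102.0]
wrist_force: [-13.6, -2.7, 8.0]
opening: 0.0097
grasp_force: 49.3
```

```bash
python3 -m crank '[{"gripper":0,"travel":[0,3.8,-4.3],"twist":[0,0,0]},{"gripper":0,"travel":[0,4,-4.1],"twist":[0,0,0]},{"gripper":0,"travel":[0,4.1,-4],"twist":[0,0,0]},{"gripper":0,"travel":[0,4.3,-3.8],"twist":[0,0,0]},{"gripper":0,"travel":[0,4.4,-3.6],"twist":[0,0,0]},{"gripper":0,"travel":[0,4.6,-3.5],"twist":[0,0,0]},{"gripper":0,"travel":[0,0,0],"twist":[0,0,0]}]'
```

```text
time: 33.62
ee_pos: [0.5988, -0.0412, 0.1612]
tcp_rot: [-180.0, 0.0, 102.0]
wrist_force: [-17.5, -1.2, 17.0]
opening: 0.0092
grasp_force: 49.5
```

```bash
python3 -m crank '[{"gripper":0,"travel":[0,4,-3.8],"twist":[0,0,0]},{"gripper":0,"travel":[0,4.2,-3.6],"twist":[0,0,0]},{"gripper":0,"travel":[0,4.9,-2.9],"twist":[0,0,0]},{"gripper":0,"travel":[0,5,-2.7],"twist":[0,0,0]},{"gripper":0,"travel":[0,0,0],"twist":[0,0,0]},{"gripper":0,"travel":[0,0,0],"twist":[0,0,0]},{"gripper":0,"travel":[0,0,0],"twist":[0,0,0]}]'
python3 - <<'E'
from h import *
import cv2
o=bot.get_obs(); print(o['ee_pos'],o['wrist_force'],o['qd'])
# verify lid angle from the side view: bar position is between pads; check bottle & lid in top picture by colour
im=bot.camera('top'); old=cv2.imread('pics/top0.png')[:,:,::-1]
cv2.imwrite('pics/top9.png',im[:,:,::-1])
w=im[175:245,120:200].astype(int); m=(w.min(2)>200).astype(np.uint8)
n,l,s,c=cv2.connectedComponentsWithStats(m); print([(s[i,4],c[i]+[120,175]) for i in range(1,n) if s[i,4]>5])
for nm,(u,v),z in(('jar',(230,130),.082),('cup',(379,265),.057),('rack',(443,188),.033)):
    A=cv2.matchTemplate(im,np.ascontiguousarray(old[v-12:v+13,u-12:u+13]),cv2.TM_CCOEFF_NORMED);_,mx,_,p=cv2.minMaxLoc(A);print(nm,mx,p[0]+12-u,p[1]+12-v)
print('bottle top',cast((165,210),.156))
E
```

```text
time: 34.5
ee_pos: [0.6174, -0.0372, 0.1744]
tcp_rot: [179.9, 0.0, 102.1]
wrist_force: [-11.6, -0.7, 14.9]
opening: 0.0091
grasp_force: 49.3
[ 0.6174 -0.0372  0.1744] [-11.5546  -0.6578  14.9495] [-0.0271  0.1127  0.0246  0.0514 -0.0353 -0.0958]
[]
jar 0.987066924571991 0 0
cup 0.9963005185127258 0 0
rack 0.9808655977249146 0 0
bottle top [0.4791 0.2567 0.156 ]
```

```bash
python3 -c "
from workcell import bot
print(bot.job_done())"
```

```text
the job is handed in; nothing more can be done
None
```

I handed the job in with the bottle standing upright and let go; the tug showed the lid was caught, so I slid the knob left to its stop, and the gripper now holds the lid at about 0.77 rad (from the arm's position); the jar, cup and rack have not moved, and the judge returned no verdict.

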